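# Put the right lids on the lacquer boxes

## Robot

A 7-joint arm with a two-finger parallel gripper is mounted at the origin on the work surface; the furniture and walls round the work are solid. World frame = base frame: x ahead of the robot, y to its left, z up, the work surface at z = 0. Lengths are in mm, angles in rad, forces in N, time in s.
With the tool pointing down it reaches from about 375 to 925 mm from the base axis. Payload 3.1 kg.
Tool frame: the origin (TCP) lies at the very end of the fingers, on their centre line; the grasp point (between the pads) lies 19 mm behind it; z points along the fingers, y is the line along which they close (so a half turn about z gives the same grasp; the last joint's range is limited). The gripper opens to 85 mm and grips with 20 to 120 N. Pads are 22 mm wide; open, the fingers measure 114 mm over their backs; the gripper's body (76 mm by 85 mm) begins 54 mm behind the grasp point. The pads swing forward as they close: fully open they stand 13 mm farther back than shut.
Start: joints at [1.055, 0.383, 0.044, 1.598, -0.018, 1.161, -0.05], TCP at [263.757, -594.083, 194.169] pointing down, gripper open.
Joint ranges: [-2.61, 2.61], [-0.41, 2.15], [-1.48, 1.57], [0, 2.5], [-1.57, 4.71], [0.05, 1.97], [-2.85, 2.85]. Speed limits (rad/s): [2.79, 2.79, 3.14, 3.14, 3.14, 3.14, 3.14].

## Interface

Orientations are given as a rotation vector (axis times angle).
In Python, from bench import get_obs, camera, camera_params, sign_off gives the robot as it stands.
- The arm moves only by the tool move_arm, never from a script. Its argument "series" is one flat list of numbers, 7 for each row, row after row: the shift along the tool's x, y, z in m, then the turn, a rotation vector about the tool's x, y, z in rad, then the closure, from 0 (fully open) to 1 (shut). A call has 1 to 8 rows; each row is the pose to reach, as a shift and turn from the pose commanded when the call began, along the tool's axes at that moment; what a row does not reach only later rows make up. A row lasts 1/10 s, in which the tool goes at most 50 mm and 8.59 degrees, less where a joint would pass 70% of its speed; a pose out of reach is approached as far as the arm can. A call with a gripper value outside its range is refused whole. The fingers move at their own pace and stop on an object; the grip force is fixed at half the most. Time passes only in rows, so rows that repeat a pose let the fingers close. It gives the time, the measured TCP pose, the force, the opening and the grip force at its end, in the units of the state.
- get_obs(): the state, without advancing time (a new reading comes with each control period).
- camera(name): name is "side" or "top"; returns the picture (384x512x3 uint8, blue, green, red); there is no depth.
- camera_params(name): a dict with "intrinsics" (3x3 intrinsics, pixels), "extrinsics" (4x4, takes a point from world to camera coordinates). Camera axes: x right, y up, looking along -z (the intrinsics and any distortion apply to the point x, -y, -z); pixel columns grow to the right and rows downward; lengths in mm; the calibration is good to about 2 mm. A picture is of the moment at which its call begins. camera_params takes no time and is no camera call.
- sign_off(): hands the job in; it is judged then, once.
The state is a dict: "time_s": time; "q": joint angles; "joint_velocities": joint speeds; "joint_efforts": joint torques, N m; "position": TCP position; "tcp_rot": TCP orientation; "ft_force": force on the tool from outside, world axes, zero at the start; "torque": the same for the moment, N m; "gripper_width": finger opening in mm; "gripper_force": force on a finger pad.
Only numpy, scipy, OpenCV 4.12 (cv2) and the standard library are available. Lean on these libraries where they do the work, as an engineer would, in place of code of your own. Each camera call takes 0.05 s, during which the arm holds its last target. There are 200 camera calls.

## Task

The four lacquer boxes and their lids have dried apart; close each box with the lid that fits it by shape and size. Take each lid by its knob and lower it gently, without dropping it, until it sits fully home, and leave the boxes standing where they are. One small square lid belongs to none of these boxes: leave it alone where it lies.

Things in the scene. Friction and masses are not known exactly. Their poses are not given: they have to be found in the camera images.
- box_round_large: Small open box, black lacquer outside and red inside, round, 74 mm across, 50 mm high, walls 5 mm thick, mouth round, 64 mm across. Loose, stands on the bench, about 140 g. Origin: centre of its underside, z up through the mouth. With its lid fully home the lid's origin is 42 mm above this origin.
- box_round_small: Small open box, black lacquer outside and red inside, round, 50 mm across, 44 mm high, walls 5 mm thick, mouth round, 40 mm across. Loose, stands on the bench, about 140 g. Origin: centre of its underside, z up through the mouth. With its lid fully home the lid's origin is 36 mm above this origin.
- box_square: Small open box, black lacquer outside and red inside, square, 58 x 58 mm, 48 mm high, walls 5 mm thick, mouth 48 x 48 mm. Loose, stands on the bench, about 140 g. Origin: centre of its underside, z up through the mouth. With its lid fully home the lid's origin is 40 mm above this origin.
- box_oblong: Small open box, black lacquer outside and red inside, oblong, 46 mm along its own x and 76 mm along its own y, 40 mm high, walls 5 mm thick, mouth 36 mm (x) by 66 mm (y). Loose, stands on the bench, about 140 g. Origin: centre of its underside, z up through the mouth. With its lid fully home the lid's origin is 32 mm above this origin.
- lid_round_large: Lid of its namesake box: black, cream eggshell inlay round the edge, plate round, 76 mm across, plug round, 60 mm across with a tapered foot (2 mm play all round in the mouth). Origin: centre of the plug's underside, z up; lies knob up. Plug 8 mm deep, plate 7 mm thick, then a central brass knob 16 mm across (foot collar 23 mm, 2 mm high) from 15 to 41 mm above the origin. 60 g.
- lid_round_small: Lid of its namesake box: black, cream eggshell inlay round the edge, plate round, 52 mm across, plug round, 36 mm across with a tapered foot (2 mm play all round in the mouth). Origin: centre of the plug's underside, z up; lies knob up. Plug 8 mm deep, plate 7 mm thick, then a central brass knob 16 mm across (foot collar 23 mm, 2 mm high) from 15 to 41 mm above the origin. 60 g.
- lid_square: Lid of its namesake box: black, cream eggshell inlay round the edge, plate square, 60 x 60 mm, plug 44 x 44 mm with a tapered foot (2 mm play all round in the mouth). Origin: centre of the plug's underside, z up; lies knob up. Plug 8 mm deep, plate 7 mm thick, then a central brass knob 16 mm across (foot collar 23 mm, 2 mm high) from 15 to 41 mm above the origin. 60 g.
- lid_oblong: Lid of its namesake box: black, cream eggshell inlay round the edge, plate oblong, 48 (own x) by 78 mm (own y), plug 32 by 62 mm with a tapered foot (2 mm play all round in the mouth). Origin: centre of the plug's underside, z up; lies knob up. Plug 8 mm deep, plate 7 mm thick, then a central brass knob 16 mm across (foot collar 23 mm, 2 mm high) from 15 to 41 mm above the origin. 60 g.
- lid_spare: Small square lid of the same make that fits none of the boxes here: top plate 42 x 42 mm, otherwise like the others with the same knob (15 to 41 mm above the origin). To be left alone. Origin: centre of its plug's underside, z up.
Things that resemble listed ones, but are neither listed nor needed, are in the scene too. What is shaped like the lid_round_small but purple is not meant.

How it is judged:
By the outcome, as a careful person would: the job done as asked, in the order asked, and still so for the second after the job is handed in, with the robot touching nothing.
It also fails if it takes over 99 s, if anything falls off the work surface, if the arm or the gripper's body presses on something with over 40 N, if the wrist force passes 120 N, or if a joint passes its speed limit or range.

## Working session

There is one attempt and no reset: what is moved stays moved. The work goes in short steps, Python scripts to look and compute and a tool call to move; the robot and the scene stay as the last step left them, time stands still between calls to the robot, and variables do not carry over. Pictures are saved under pics/ and viewed, at most 14 in all, crops included, and the job is handed in when it is done.

Besides the shell and the picture viewer there is one more tool, called after "Call:" as name(argument=value, ...) on one line, values as JSON. move_arm: Moves the arm, as the interface text tells. Its arguments: {"type":"object","properties":{"series":{"type":"array","items":{"type":"number"}}},"required":["series"]}

```bash
mkdir -p pics; ls; python3 - <<'E'
from bench import *
import cv2
for n in("top","side"):
    cv2.imwrite(f"pics/{n}0.png",cv2.resize(camera(n),(800,600),interpolation=cv2.INTER_CUBIC))
    cv2.imwrite(f"{n}0_raw.png",camera(n))
    p=camera_params(n);print(n,p)
o=get_obs();print(o)
E
```

```text
pics
top {'intrinsics': array([[357.60777294,   0.        , 255.06978128],
       [  0.        , 357.60777294, 191.1578176 ],
       [  0.        ,   0.        ,   1.        ]]), 'extrinsics': array([[ 8.79174304e-03, -9.99947198e-01,  5.32032690e-03,
         1.08465196e+02],
       [ 9.95568395e-01,  9.25116809e-03,  9.35841191e-02,
        -4.93204029e+02],
       [-9.36283969e-02,  4.47398178e-03,  9.95597161e-01,
        -8.86807872e+02],
       [ 0.00000000e+00,  0.00000000e+00,  0.00000000e+00,
         1.00000000e+00]])}
side {'intrinsics': array([[347.94820461,   0.        , 255.25284221],
       [  0.        , 347.94820461, 187.20964007],
       [  0.        ,   0.        ,   1.        ]]), 'extrinsics': array([[-8.45364725e-01, -5.33982072e-01,  1.48871783e-02,
         4.71004266e+02],
       [ 3.41175381e-01, -5.18262315e-01,  7.84221609e-01,
        -1.22662722e+02],
       [-4.11044816e-01,  6.68032424e-01,  6.20302217e-01,
        -7.40619830e+02],
       [ 0.00000000e+00,  0.00000000e+00,  0.00000000e+00,
         1.00000000e+00]])}
{'time_s': 0.2, 'q': array([ 1.05521221,  0.38354765,  0.04383995,  1.5989403 , -0.01794453,
        1.16122126, -0.0498832 ]), 'joint_velocities': array([-0.00235657, -0.00396516,  0.00097151, -0.00460525, -0.00011389,
       -0.00112136, -0.00014411]), 'joint_efforts': array([ 5.73701327e-04, -4.33477378e+01,  1.02404147e+00, -2.49606675e+01,
        1.05628229e-02,  8.27361248e-03, -4.09026327e-06]), 'position': array([ 263.48569344, -593.4785597 ,  193.26666389]), 'tcp_rot': array([-3.07162866e+00, -6.51271734e-01,  6.21701623e-04]), 'ft_force': array([ 0.02726924, -0.31192037, -0.23349597]), 'torque': array([ 0.01989135, -0.01075105,  0.04506662]), 'gripper_force': 0.0, 'gripper_width': 85.93970192787654}
```

View pics/top0.png

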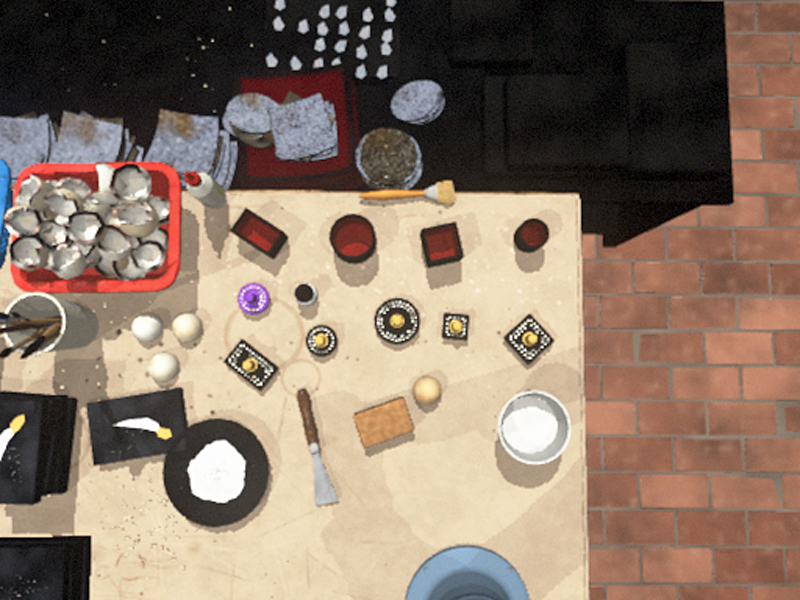

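View pics/side0.png

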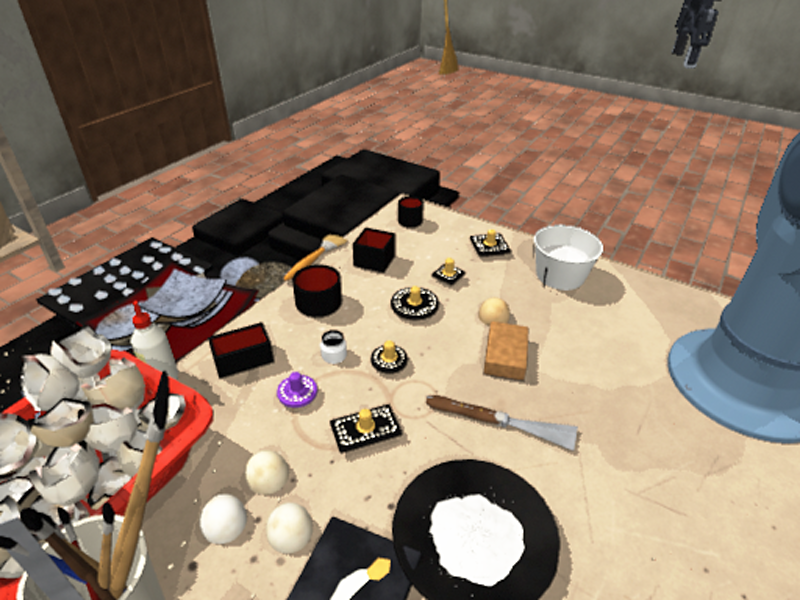

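The top view (800x600 pixels) shows these candidates:
- **Gold-knobbed lids:** oblong (251,364), small round (321,340), large round (397,320), spare 42 mm square (456,325), square (529,338).
- **Look-alike:** purple round (254,298), which is not meant.
- **Boxes:** oblong (260,233), large round (353,240), square (441,244), small round (531,236).

The side view agrees.

```bash
cat > h.py <<'E'
import numpy as np,cv2
from bench import *
from scipy.spatial.transform import Rotation as R
P={n:camera_params(n) for n in("top","side")}
def ray(n,uv):
    p=P[n];E=p["extrinsics"];d=np.linalg.solve(p["intrinsics"],[uv[0],uv[1],1.]);d=d*[1,-1,-1]
    return -E[:3,:3].T@E[:3,3],(E[:3,:3].T@d)
def plane(n,uvs,z):
    out=[]
    for uv in np.atleast_2d(uvs):
        c,d=ray(n,uv);out.append(c+d*(z-c[2])/d[2])
    return np.array(out)
def proj(n,X):
    E=P[n]["extrinsics"];c=E[:3,:3]@X+E[:3,3];k=P[n]["intrinsics"]@(c*[1,-1,-1]);return k[:2]/k[2]
def tri(a,b):
    c1,d1=ray("top",a);c2,d2=ray("side",b)
    s=np.linalg.lstsq(np.c_[d1,-d2],c2-c1,rcond=None)[0]
    p,q=c1+s[0]*d1,c2+s[1]*d2
    return (p+q)/2,np.linalg.norm(p-q)
S=8
def crop(img,uv,r=26):
    u,v=int(uv[0])-r,int(uv[1])-r;u=max(u,0);v=max(v,0)
    return cv2.resize(img[v:v+2*r,u:u+2*r],None,fx=S,fy=S,interpolation=cv2.INTER_CUBIC),(u,v)
def big(mask,off):
    """largest blob contour in full-picture pixel coordinates"""
    cs,_=cv2.findContours(mask.astype(np.uint8),cv2.RETR_EXTERNAL,cv2.CHAIN_APPROX_NONE)
    c=max(cs,key=cv2.contourArea)[:,0,:].astype(float)
    return (c+.5)/S-.5+np.array(off)
def red(c):
    b,g,r=[c[...,i].astype(int) for i in range(3)];return (r>g+18)&(r>b+18)&(g<60)
def gold(c):
    h=cv2.cvtColor(c,cv2.COLOR_BGR2HSV);return (h[...,0]>15)&(h[...,0]<33)&(h[...,1]>120)&(h[...,2]>90)
def cen(c):
    m=cv2.moments(c.astype(np.float32).reshape(-1,1,2));return np.array([m['m10'],m['m01']])/m['m00']
E
cat > m.py <<'E'
from h import *
im={n:cv2.imread(n+"0_raw.png") for n in P}
f=1.5625
B=dict(oblong=((260,233),(241,340)),rl=((353,240),(317,280)),square=((441,244),(374,242)),rs=((531,236),(410,205)))
L=dict(oblong=((251,364),(366,425)),rs=((321,340),(389,352)),rl=((397,320),(415,298)),spare=((456,325),(449,270)),square=((529,338),(490,240)))
tiles=[]
for k,v in B.items():
    cs={}
    for n,uv in zip(P,v):
        c,o=crop(im[n],np.array(uv)/f);ct=big(red(c),o);cs[n]=ct
        cv2.polylines(c,[np.int32((ct-o+.5)*S)],True,(0,255,0),1);tiles.append(c)
    X,e=tri(cen(cs["top"]),cen(cs["side"]))
    for n in P:
        w=plane(n,cs[n],X[2]);r=cv2.minAreaRect(w[:,:2].astype(np.float32))
        print("box",k,n,X.round(1),"gap",round(e,1),"rect",np.round(r[0],1),np.round(r[1],1),round(r[2],1),"cen",cen(w[:,:2]).round(1))
for k,v in L.items():
    cs={}
    for n,uv in zip(P,v):
        c,o=crop(im[n],np.array(uv)/f);ct=big(gold(c),o);cs[n]=ct
        cv2.polylines(c,[np.int32((ct-o+.5)*S)],True,(0,255,0),1);
        g=cv2.cvtColor(c,cv2.COLOR_BGR2HSV); 
        # lid = dark + whatever it encloses
        d=cv2.morphologyEx((c.max(2)<75).astype(np.uint8),cv2.MORPH_CLOSE,np.ones((17,17)))
        dl=big(d,o);hull=cv2.convexHull(dl.astype(np.float32))[:,0]
        cv2.polylines(c,[np.int32((dl-o+.5)*S)],True,(255,0,255),1);tiles.append(c)
        w=plane(n,hull,15)[:,:2];r=cv2.minAreaRect(w.astype(np.float32))
        print("  lid",k,n,np.round(r[0],1),np.round(r[1],1),round(r[2],1),"cen",cen(w).round(1))
    X,e=tri(cen(cs["top"]),cen(cs["side"]));print("lid",k,"knob",X.round(1),round(e,1))
W=[cv2.resize(t,(130,130)) if 0 else cv2.resize(t,(130,130)) for t in tiles]
rows=[np.hstack(W[i:i+6]) for i in range(0,18,6)]
cv2.imwrite("pics/m1.png",np.vstack(rows))
E
python3 m.py
```

```text
box oblong top [597.3 342.3  41.3] gap 0.4 rect [597.6 342.2] [68.3 39.6] 57.5 cen [597.2 342.2]
box oblong side [597.3 342.3  41.3] gap 0.4 rect [597.4 341.5] [68.6 37.2] 57.5 cen [597.5 341.6]
box rl top [588.1 188.1  51.5] gap 0.2 rect [588.  188.1] [65.2 65.5] 60.4 cen [588.3 188.1]
box rl side [588.1 188.1  51.5] gap 0.2 rect [588.4 187.1] [63.2 63.8] 7.0 cen [588.5 187.2]
box square top [580.   45.   49.7] gap 0.9 rect [580.6  45. ] [50.3 51.8] 12.8 cen [580.5  45.2]
box square side [580.   45.   49.7] gap 0.9 rect [580.1  43.7] [50.1 51. ] 12.8 cen [580.   44.3]
box rs top [ 644.2 -112.3  -56.3] gap 56.8 rect [ 619.7 -126.6] [45.7 44.6] 15.9 cen [ 620.  -127.2]
box rs side [ 644.2 -112.3  -56.3] gap 56.8 rect [ 668.4 -103.3] [48.5 57.3] 33.6 cen [669.7 -99.3]
  lid oblong top [383.7 351.8] [75.8 46.2] 53.0 cen [381.9 344.3]
  lid oblong side [383.4 350.9] [77.9 50.3] 52.9 cen [383.4 350.9]
lid oblong knob [384.  351.3  26. ] 0.2
  lid rs top [421.  236.9] [41.7 48.7] 34.0 cen [422.4 237.7]
  lid rs side [421.5 240.2] [50.3 50.3] 43.7 cen [422.6 239.4]
lid rs knob [424.4 237.3  26.1] 0.2
  lid rl top [454.9 119.6] [61.1 48. ] 88.0 cen [456.6 119.3]
  lid rl side [452.4 119.3] [74.8 69.3] 48.6 cen [454.2 118. ]
lid rl knob [456.7 116.1  27.4] 0.6
  lid spare top [449.3  20.4] [39.7 39.7] 85.3 cen [449.1  20.5]
  lid spare side [450.7 100.2] [48.9 49.5] 33.3 cen [446.1 103.6]
lid spare knob [475.1  27.9 -40.6] 54.1
  lid square top [429.4 -99. ] [58.6 57.7] 42.6 cen [424.9 -97.9]
  lid square side [427.7 -98.8] [60.3 67.9] 42.3 cen [426.6 -94.2]
lid square knob [429.2 -97.7  28. ] 1.7
```

View pics/m1.png

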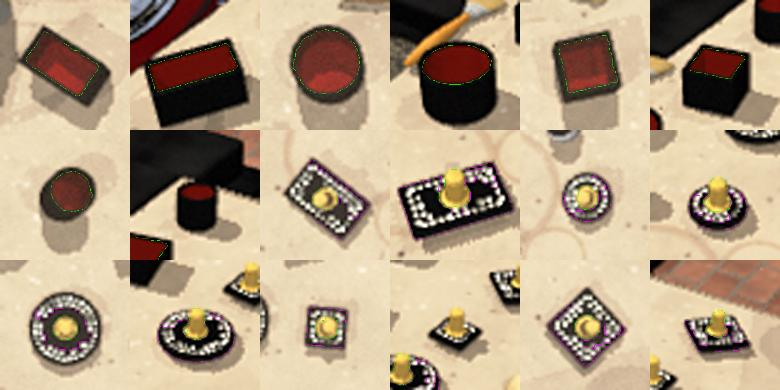

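The outlines fit. Two measurements need a fix: the small round box and the spare in the side view each caught a neighbour. I'll pick the blob nearest the crop centre instead.

```bash
python3 - <<'E'
s=open('h.py').read()
s=s.replace("c=max(cs,key=cv2.contourArea)[:,0,:].astype(float)","""q=mask.shape[0]/2
    cs=[c for c in cs if cv2.contourArea(c)>S*S*8]
    c=min(cs,key=lambda c:np.hypot(*(c[:,0].mean(0)-q)))[:,0,:].astype(float)""")
s+='''
def pose():
    o=get_obs();return o["position"],R.from_rotvec(o["tcp_rot"]),o
def go(t,yaw=None):
    """shift (m) and turn in the tool axes from here to world TCP t (mm), tool x at world angle yaw (deg)"""
    p,r,o=pose();sh=r.inv().apply(np.array(t)-p)/1000
    T=R.from_matrix([[np.cos(np.radians(yaw)),np.sin(np.radians(yaw)),0],[np.sin(np.radians(yaw)),-np.cos(np.radians(yaw)),0],[0,0,-1]])if yaw is not None else r
    x=r.apply([1,0,0])
    print("at",p.round(1),"yaw",np.degrees(np.arctan2(x[1],x[0])).round(1),"tilt z",r.apply([0,0,1]).round(3),"shift",sh.round(4),"turn",(r.inv()*T).as_rotvec().round(3))
'''
open('h.py','w').write(s)
m=open('m.py').read().replace("(c.max(2)<75)","(c.max(2)<(75 if n=='side' else 110))")
open('m.py','w').write(m)
E
python3 m.py|grep -E "rs|rl|spare|square"; python3 -c "
from h import *
go((430,-98,150),24)"
```

```text
box rl top [588.1 188.1  51.5] gap 0.2 rect [588.  188.1] [65.2 65.5] 60.4 cen [588.3 188.1]
box rl side [588.1 188.1  51.5] gap 0.2 rect [588.4 187.1] [63.2 63.8] 7.0 cen [588.5 187.2]
box square top [580.   45.   49.7] gap 0.9 rect [580.6  45. ] [50.3 51.8] 12.8 cen [580.5  45.2]
box square side [580.   45.   49.7] gap 0.9 rect [580.1  43.7] [50.1 51. ] 12.8 cen [580.   44.3]
box rs top [ 597.3 -102.    46.4] gap 1.1 rect [ 597.6 -101.2] [40.9 40. ] 15.9 cen [ 597.8 -101.8]
box rs side [ 597.3 -102.    46.4] gap 1.1 rect [ 597.2 -102. ] [40.5 40.4] 58.7 cen [ 596.9 -102.5]
  lid rs top [423.9 238.8] [50.7 49.4] 21.9 cen [423.8 238.7]
  lid rs side [421.5 240.2] [50.3 50.3] 43.7 cen [422.6 239.4]
lid rs knob [424.4 237.3  26.1] 0.2
  lid rl top [457.  116.4] [74.8 72.9] 0.5 cen [456.9 116.1]
  lid rl side [452.4 119.3] [74.8 69.3] 48.6 cen [454.2 118. ]
lid rl knob [456.7 116.1  27.4] 0.6
  lid spare top [448.9  20.4] [41.  41.9] 85.1 cen [448.9  20.4]
  lid spare side [448.8  20.7] [46.8 43.4] 85.3 cen [447.7  22.4]
lid spare knob [448.2  21.5  28.6] 0.6
  lid square top [429.2 -99.1] [60.5 60.2] 43.0 cen [429.1 -99.2]
  lid square side [ 449.8 -107.8] [15.6 28.7] 25.2 cen [ 449.7 -108.2]
lid square knob [429.2 -97.7  28. ] 1.7
at [ 263.5 -593.5  193.3] yaw 23.9 tilt z [-0.001  0.002 -1.   ] shift [ 0.3533 -0.3852  0.0439] turn [-0.002  0.    -0.001]
```

Call:
move_arm(series=[0.3533,-0.3852,0.04,0,0,0,0.5,0.3533,-0.3852,0.04,0,0,0,0.5,0.3533,-0.3852,0.04,0,0,0,0.5,0.3533,-0.3852,0.04,0,0,0,0.5,0.3533,-0.3852,0.04,0,0,0,0.5,0.3533,-0.3852,0.04,0,0,0,0.5,0.3533,-0.3852,0.04,0,0,0,0.5,0.3533,-0.3852,0.04,0,0,0,0.5])

```text
time_s: 1.0
position: [391.1, -214.2, 163.7]
tcp_rot: [3.073, 0.651, 0.001]
ft_force: [2.0, -0.1, -0.6]
gripper_width: 42.5
gripper_force: 0.0
```

```bash
python3 -c "
from h import *
go((429.2,-98.4,100),24);print(get_obs()['gripper_width'])"
```

```text
at [ 391.1 -214.2  163.7] yaw 23.9 tilt z [ 0.001 -0.001 -1.   ] shift [ 0.0817 -0.0904  0.0636] turn [ 0.001 -0.    -0.001]
42.49580619209347
```

Call:
move_arm(series=[0.0817,-0.0904,0.06,0,0,0,0.5,0.0817,-0.0904,0.06,0,0,0,0.5,0.0817,-0.0904,0.06,0,0,0,0.5,0.0817,-0.0904,0.06,0,0,0,0.5,0.0817,-0.0904,0.06,0,0,0,0.5])

```text
time_s: 1.5
position: [428.5, -99.5, 103.2]
tcp_rot: [-3.072, -0.656, 0.002]
ft_force: [0.7, -0.7, -0.1]
gripper_width: 42.9
gripper_force: 0.0
```

```bash
python3 -c "
from h import *
go((429.2,-98.4,19.5),24)
c=camera('top');d=camera('side')
a,_=crop(c,(529/1.5625,330/1.5625),30);b,_=crop(d,(490/1.5625,235/1.5625),30)
cv2.imwrite('pics/a1.png',cv2.resize(np.hstack([a,b]),(800,400)))"
```

```text
at [428.5 -99.5 103.2] yaw 24.1 tilt z [-0.001  0.    -1.   ] shift [ 0.0012 -0.0007  0.0837] turn [-0.001  0.001  0.002]
```

View pics/a1.png

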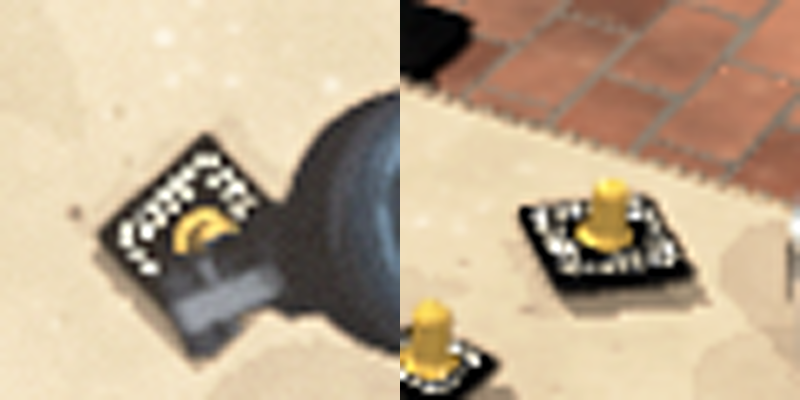

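Call:
move_arm(series=[0.001,-0.0007,0.04,0,0,0,0.5,0.001,-0.0007,0.065,0,0,0,0.5,0.001,-0.0007,0.078,0,0,0,0.5,0.001,-0.0007,0.082,0,0,0,0.5,0.001,-0.0007,0.083,0,0,0,0.5,0.001,-0.0007,0.083,0,0,0,1,0.001,-0.0007,0.083,0,0,0,1,0.001,-0.0007,0.083,0,0,0,1])

```text
time_s: 2.4
position: [430.5, -99.5, 21.6]
tcp_rot: [3.072, 0.651, 0.003]
ft_force: [0.1, -0.6, 0.4]
gripper_width: 0.7
gripper_force: 0.0
```

```bash
python3 -c "
from h import *
go((429.2,-98.4,19.5),24);print(get_obs()['ft_force'])"
```

```text
at [430.5 -99.5  21.6] yaw 23.9 tilt z [ 0.002 -0.001 -1.   ] shift [-0.0007 -0.0015  0.0021] turn [ 0.001 -0.002 -0.001]
[ 0.05074354 -0.59376635  0.41891565]
```

```bash
python3 -c "
from h import *
c=camera('top');d=camera('side')
print(proj('top',pose()[0]),proj('side',pose()[0]))
a,_=crop(c,(529/1.5625,330/1.5625),45);b,_=crop(d,(490/1.5625,235/1.5625),45)
cv2.imwrite('pics/a2.png',cv2.resize(np.hstack([a,b]),(800,400)))"
```

```text
[338.59054828 216.41287974] [312.91012273 154.16120534]
```

View pics/a2.png

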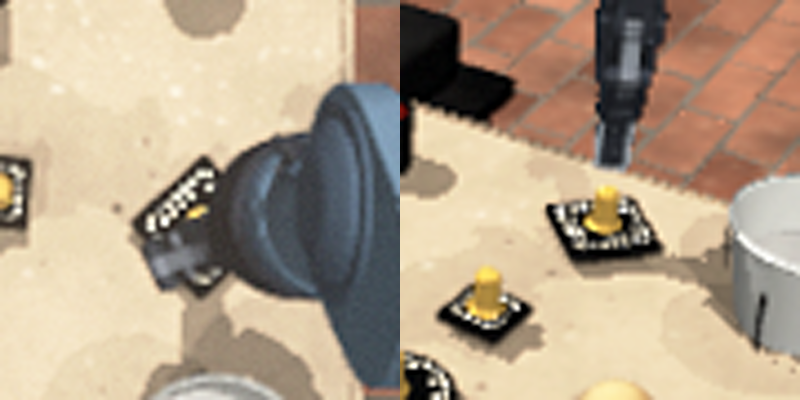

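```bash
python3 -c "
from h import *
for a in((330,227),(335,222),(328,224)):
    print(tri(a,(316,141.5)))
c=camera('top');d=camera('side')
a,o=crop(c,(338,216),22);b,o2=crop(d,(313,140),22);print(o,o2)
cv2.imwrite('pics/a3.png',cv2.resize(np.hstack([a,b]),(800,400)))"
```

```text
(array([407.41692888, -61.04324216,  88.49053426]), np.float64(8.725755365540293))
(array([416.4701211 , -76.62003733,  77.78408802]), np.float64(2.5737349478265985))
(array([410.62759233, -58.01669908,  89.00227993]), np.float64(0.5542111127187762))
(316, 194) (291, 118)
```

View pics/a3.png

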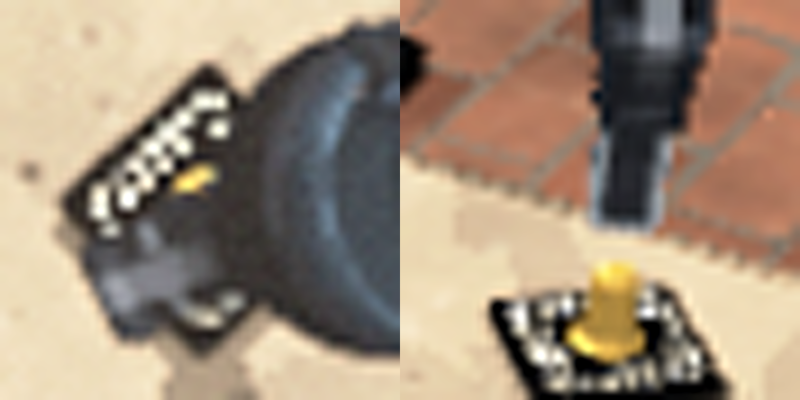

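```bash
python3 -c "
from h import *
print(proj('side',np.array([263.5,-593.5,193.3])),'seen about (441,42)')
for z in (20,40,60,80,100): 
    X=plane('side',(316,142.7),z)[0];print(X.round(1),'top px',proj('top',X).round(1))
d=cv2.imread('side0_raw.png');a,o=crop(d,(441,35),26);print(o)
e=camera('top');b,o=crop(e,(345,210),40);print(o)
cv2.imwrite('pics/a4.png',np.hstack([cv2.resize(a,(400,400)),cv2.resize(b,(400,400))]))
print(get_obs()['q'])"
```

```text
[430.86396013  55.38361556] seen about (441,42)
[ 449.3 -162.8   20. ] top px [363.3 209. ]
[ 437.5 -130.8   40. ] top px [353.  213.3]
[425.6 -98.8  60. ] top px [342.2 217.9]
[413.7 -66.8  80. ] top px [330.9 222.6]
[401.9 -34.8 100. ] top px [318.9 227.6]
(415, 9)
(305, 170)
[ 0.45026362  0.27112898 -0.34290216  2.20017427  0.14206954  0.68996329
 -1.143723  ]
```

View pics/a4.png

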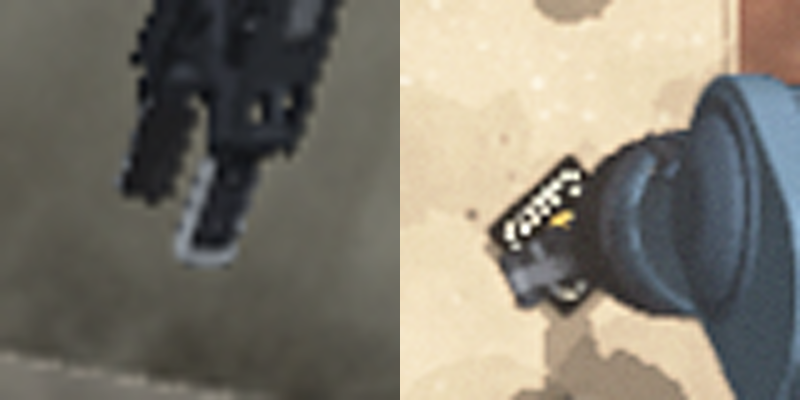

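The fingers closed on nothing. In the side view the shut tip (316,143) sits above the knob, although the state reports z = 21.6. I'll move the shut fingers to where both cameras see the tip and compare that with the reported pose.

Call:
move_arm(series=[0,0,-0.05,0,0,0,1,0,0,-0.1,0,0,0,1,-0.06,0.19,-0.1,0,0,0,1,-0.06,0.19,-0.1,0,0,0,1,-0.06,0.19,-0.1,0,0,0,1,-0.06,0.19,-0.1,0,0,0,1,-0.06,0.19,-0.1,0,0,0,1,-0.06,0.19,-0.1,0,0,0,1])

```text
time_s: 3.45
position: [451.1, -298.6, 120.3]
tcp_rot: [-3.074, -0.646, 0.001]
ft_force: [0.7, 0.6, 1.0]
gripper_width: 0.0
gripper_force: 0.0
```

```bash
python3 -c "
from h import *
p=pose()[0];u,v=proj('top',p),proj('side',p);print(p,u,v)
a,o=crop(camera('top'),u,26);b,o2=crop(camera('side'),v,26);print(o,o2)
cv2.imwrite('pics/a5.png',np.hstack([cv2.resize(a,(400,400)),cv2.resize(b,(400,400))]))
"
```

```text
[ 451.11035174 -298.62244717  120.28567639] [436.68185735 206.86217184] [338.32332743  94.39218548]
(410, 180) (312, 68)
```

View pics/a5.png

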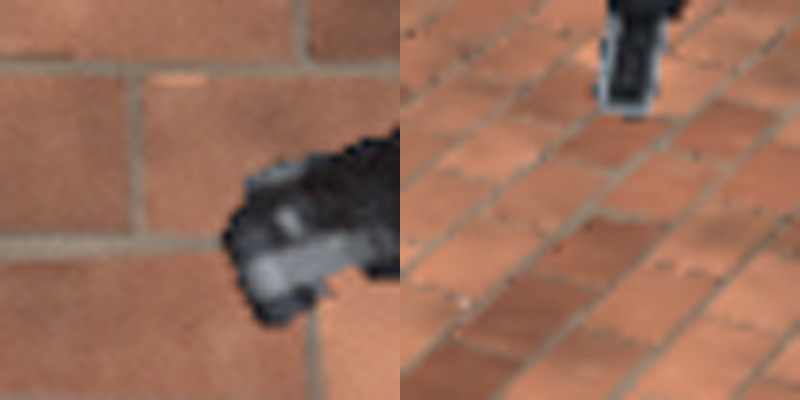

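```bash
python3 -c "
from h import *
for a in((445.8,203),(443,204),(446.5,201.5)): print(tri(a,(341.6,82.7)))
print(tri((445.8,203),(341.6,82.7))[0]-pose()[0])"
```

```text
(array([ 453.55188831, -303.13522333,  154.5082306 ]), np.float64(9.268197010967313))
(array([ 451.09360625, -295.29323995,  157.6256041 ]), np.float64(9.330901548514138))
(array([ 455.78677139, -306.09416383,  153.02815686]), np.float64(11.75256029631532))
[ 1.84828975 -7.71746291 34.29446087]
```

Both views put the shut tip about 36 mm above the reported TCP, with x and y about right. I'll steer by the images, so a real tip height of 20 mm means a reported z of about -16. I'm going back over the lid and will look again partway down.

```bash
python3 -c "
from h import *
go((429.2,-98.4,60),24)"
```

```text
at [ 451.7 -295.4  120.2] yaw 24.0 tilt z [-0.001  0.002 -1.   ] shift [ 0.0597 -0.189   0.0605] turn [-0.002  0.     0.001]
```

Call:
move_arm(series=[0.06,-0.189,0,0,0,0,0.5,0.06,-0.189,0,0,0,0,0.5,0.06,-0.189,0,0,0,0,0.5,0.06,-0.189,0,0,0,0,0.5,0.06,-0.189,0.05,0,0,0,0.5,0.06,-0.189,0.09,0,0,0,0.5,0.06,-0.189,0.105,0,0,0,0.5,0.06,-0.189,0.105,0,0,0,0.5])

```text
time_s: 4.35
position: [426.3, -97.2, 13.4]
tcp_rot: [-3.068, -0.658, 0.009]
ft_force: [-0.9, 0.8, 0.7]
gripper_width: 42.6
gripper_force: 0.0
```

```bash
python3 -c "
from h import *
go((429.2,-98.4,-16),24)
b,o2=crop(camera('side'),(315,145),26);a,o=crop(camera('top'),(340,216),26);print(o,o2)
cv2.imwrite('pics/a6.png',np.hstack([cv2.resize(a,(400,400)),cv2.resize(b,(400,400))]))
for i in range(5): camera('side');print(get_obs()['position'].round(1))
"
```

```text
at [426.3 -97.2  13.4] yaw 24.2 tilt z [-0.006  0.002 -1.   ] shift [0.0023 0.0024 0.0294] turn [-0.005  0.005  0.003]
(314, 190) (289, 119)
[430.9 -99.3  16.7]
[431.4 -99.8  17.1]
[ 431.5 -100.    17.1]
[ 431.4 -100.3   17.1]
[ 431.2 -100.4   17. ]
```

View pics/a6.png

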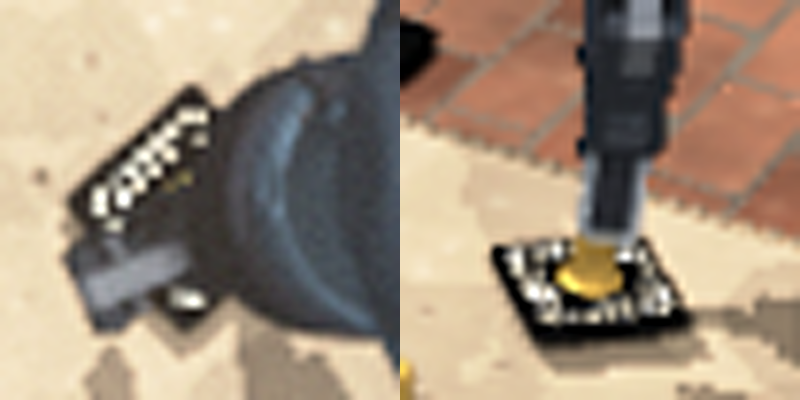

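```bash
python3 -c "
from h import *
for z in (20,30,40,50,60):
    print(plane('side',(316.3,150.5),z)[0].round(1))
go((429.2,-98.4,-16),24)"
```

```text
[ 430.8 -124.    20. ]
[ 425.2 -108.7   30. ]
[419.6 -93.5  40. ]
[414.  -78.2  50. ]
[408.4 -63.   60. ]
at [ 431.2 -100.4   17. ] yaw 23.9 tilt z [ 0.003 -0.001 -1.   ] shift [-0.0011 -0.0027  0.0329] turn [ 0.002 -0.002 -0.001]
```

Call:
move_arm(series=[-0.001,-0.002,0.008,0,0,0,0.5,-0.001,-0.002,0.016,0,0,0,0.5,-0.001,-0.002,0.023,0,0,0,0.5,-0.001,-0.002,0.023,0,0,0,0.5,-0.001,-0.002,0.023,0,0,0,0.5,-0.001,-0.002,0.023,0,0,0,0.7,-0.001,-0.002,0.023,0,0,0,0.7,-0.001,-0.002,0.023,0,0,0,0.7])

```text
time_s: 5.5
position: [428.5, -98.8, -7.1]
tcp_rot: [3.073, 0.652, 0.001]
ft_force: [-0.3, 0.0, 0.4]
gripper_width: 25.8
gripper_force: 0.0
```

```bash
python3 -c "
from h import *
b,o2=crop(camera('side'),(315,145),26)
cv2.imwrite('pics/a7.png',cv2.resize(b,(400,400)))
go((429.2,-98.4,-16),24);print(o2,get_obs()['gripper_width'])
"
```

```text
at [428.4 -98.8  -7.1] yaw 23.9 tilt z [ 0.001 -0.    -1.   ] shift [ 0.0009 -0.      0.0089] turn [ 0.    -0.    -0.001]
(289, 119) 25.67567957138932
```

View pics/a7.png

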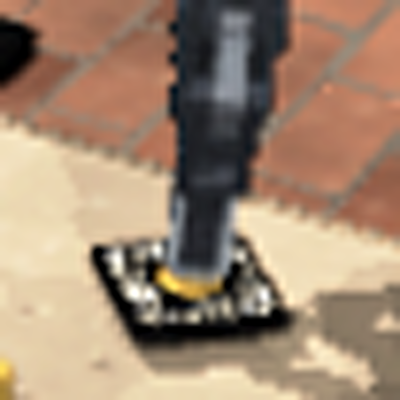

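Call:
move_arm(series=[0,0,0,0,0,0,1,0,0,0,0,0,0,1,0,0,0,0,0,0,1,0,0,0,0,0,0,1])

```text
time_s: 5.95
position: [428.7, -98.9, -7.0]
tcp_rot: [3.073, 0.651, 0.001]
ft_force: [0.2, -0.7, 2.0]
gripper_width: 12.8
gripper_force: 58.6
```

Call:
move_arm(series=[0,0,-0.01,0,0,0,1,0,0,-0.025,0,0,0,1,0,0,-0.04,0,0,0,1,0,0,-0.04,0,0,0,1,0,0,-0.04,0,0,0,1])

```text
time_s: 6.45
position: [428.1, -98.7, 32.8]
tcp_rot: [3.073, 0.651, 0.0]
ft_force: [-0.4, -0.7, -0.1]
gripper_width: 13.0
gripper_force: 58.6
```

```bash
python3 -c "
from h import *
b,o2=crop(camera('side'),(315,145),26);a,o=crop(camera('top'),(340,216),26);print(o,o2)
cv2.imwrite('pics/a8.png',np.hstack([cv2.resize(a,(400,400)),cv2.resize(b,(400,400))]))
go((429.2,-98.4,33),24);print(o2,get_obs()['gripper_width'],get_obs()['ft_force'])
"
```

```text
(314, 190) (289, 119)
at [427.2 -98.6  32. ] yaw 23.9 tilt z [-0.002  0.    -1.   ] shift [ 0.0019  0.0006 -0.001 ] turn [-0.001  0.001 -0.001]
(289, 119) 12.696192429027601 [0.21503183 1.09131817 0.32550692]
```

View pics/a8.png

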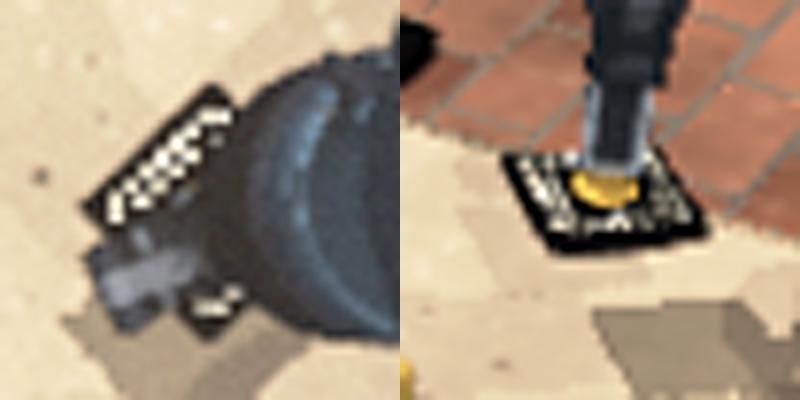

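The lid is lifted level on the knob (side crop, collar at (605,185)). Lifting from reported z -7 puts the lid origin at reported z + 7, so home for the square lid is reported z 33.

```bash
python3 -c "
from h import *
go((579.6,44.5,93),-6)"
```

```text
at [427.2 -98.6  32. ] yaw 23.9 tilt z [-0.002  0.    -1.   ] shift [ 0.1972 -0.069  -0.0611] turn [-0.001  0.002  0.523]
```

Call:
move_arm(series=[0,0,-0.04,0,0,0,1,0.02,-0.007,-0.06,0,0,0,1,0.06,-0.02,-0.061,0,0,0.13,1,0.1,-0.035,-0.061,0,0,0.26,1,0.14,-0.049,-0.061,0,0,0.39,1,0.175,-0.061,-0.061,0,0,0.5,1,0.195,-0.069,-0.061,0,0,0.523,1,0.197,-0.069,-0.061,0,0,0.523,1])

```text
time_s: 7.35
position: [581.3, 48.8, 92.7]
tcp_rot: [-3.135, 0.157, 0.001]
ft_force: [-0.8, 0.1, -0.8]
gripper_width: 12.8
gripper_force: 58.7
```

Call:
move_arm(series=[0,0,0,0,0,0,1,0,0,0,0,0,0,1,0,0,0,0,0,0,1,0,0,0,0,0,0,1])

```text
time_s: 7.75
position: [579.5, 42.8, 93.5]
tcp_rot: [3.136, -0.168, -0.001]
ft_force: [0.1, -0.4, -0.8]
gripper_width: 13.4
gripper_force: 58.7
```

```bash
cat > look.py <<'E'
# measured outline of a held lid's plate (black+cream) in the side view, and pose
from h import *
import sys
def save(fn,uv,uv2,r=26):
    a,o=crop(camera('top'),uv,r);b,o2=crop(camera('side'),uv2,r);print(o,o2)
    cv2.imwrite(fn,np.hstack([cv2.resize(a,(400,400)),cv2.resize(b,(400,400))]))
E
python3 -c "
from look import *
go((579.6,44.5,93),-6);X=pose()[0]
save('pics/b1.png',proj('top',X),proj('side',X-[0,0,20]),30)"
```

```text
at [579.5  42.8  93.5] yaw -6.1 tilt z [-0.001 -0.001 -1.   ] shift [-0.0001 -0.0017  0.0005] turn [ 0.001  0.001 -0.002]
(255, 121) (209, 114)
```

View pics/b1.png

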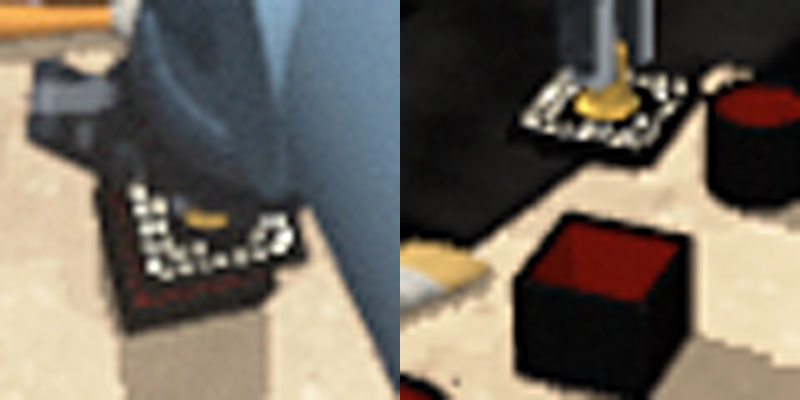

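The side crop shows the lid level and square to the box, collar at (606,103) and mouth at (610,262). I'll check that with a ray from the collar centre.

```bash
python3 -c "
from h import *
im=camera('side');c,o=crop(im,(239.5,127),20);g=big(gold(c),o);print(g[:,0].min(),g[:,0].max(),g[:,1].min(),g[:,1].max())
for uv in((239.9,129.1),):print(plane('side',uv,116.5),plane('side',uv,113))
# plate outline corners: dark/cream limits not separable from bench edge; cream dots
"
```

```text
234.5625 243.8125 119.8125 131.5625
[[581.20610357  38.0493139  116.5       ]] [[584.81564345  32.82759409 113.        ]]
```

Call:
move_arm(series=[0,-0.0015,0.015,0,0,0,1,0,-0.0015,0.03,0,0,0,1,0,-0.0015,0.04,0,0,0,1,0,-0.0015,0.046,0,0,0,1,0,-0.0015,0.048,0,0,0,1,0,-0.0015,0.048,0,0,0,1,0,-0.0015,0.048,0,0,0,1])

```text
time_s: 8.6
position: [580.9, 45.9, 46.0]
tcp_rot: [-3.137, 0.165, -0.001]
ft_force: [0.1, -0.2, -1.1]
gripper_width: 12.9
gripper_force: 58.7
```

```bash
python3 -c "
from h import *
go((579.6,44.7,33),-6)"
```

```text
at [580.9  45.9  46. ] yaw -6.0 tilt z [ 0.001  0.    -1.   ] shift [-0.0012  0.0014  0.013 ] turn [-0.    -0.001 -0.   ]
```

Call:
move_arm(series=[-0.001,0.001,0.003,0,0,0,1,-0.001,0.001,0.006,0,0,0,1,-0.001,0.001,0.008,0,0,0,1,-0.001,0.001,0.01,0,0,0,1,-0.001,0.001,0.011,0,0,0,1,-0.001,0.001,0.011,0,0,0,1,-0.001,0.001,0.011,0,0,0,1])

```text
time_s: 9.3
position: [579.3, 44.9, 34.7]
tcp_rot: [-3.137, 0.165, 0.0]
ft_force: [0.2, 0.2, -0.8]
gripper_width: 12.8
gripper_force: 58.8
```

Call:
move_arm(series=[0,0,0.0008,0,0,0,1,0,0,0.0016,0,0,0,1,0,0,0.002,0,0,0,1,0,0,0.002,0,0,0,1])

```text
time_s: 9.7
position: [579.5, 44.8, 33.1]
tcp_rot: [3.137, -0.165, 0.001]
ft_force: [-1.2, -1.1, 2.7]
gripper_width: 12.5
gripper_force: 59.1
```

Call:
move_arm(series=[0,0,0.0006,0,0,0,1,0,0,0.0006,0,0,0,1,0,0,0.0006,0,0,0,0.5,0,0,0.0006,0,0,0,0.5,0,0,0,0,0,0,0.5,0,0,0,0,0,0,0.5])

```text
time_s: 10.3
position: [579.1, 45.0, 32.4]
tcp_rot: [-3.137, 0.165, 0.0]
ft_force: [0.9, -0.2, -0.2]
gripper_width: 42.7
gripper_force: 0.0
```

```bash
python3 -c "
from h import *
go((456.7,116.1,93),24)"
```

```text
at [579.1  45.   32.4] yaw -6.0 tilt z [-0.  0. -1.] shift [-0.1292 -0.0579 -0.0605] turn [-0.     0.    -0.524]
```

Call:
move_arm(series=[0,0,-0.03,0,0,0,0.5,0,0,-0.06,0,0,0,0.5,-0.04,-0.018,-0.061,0,0,0,0.5,-0.08,-0.036,-0.061,0,0,0,0.5,-0.115,-0.054,-0.061,0,0,0,0.5,-0.128,-0.058,-0.04,0,0,0,0.5,-0.129,-0.058,-0.02,0,0,0,0.5,-0.129,-0.058,-0.02,0,0,0,0.5])

```text
time_s: 11.1
position: [453.7, 115.7, 50.5]
tcp_rot: [3.136, -0.162, -0.009]
ft_force: [-0.8, -0.1, -0.5]
gripper_width: 42.6
gripper_force: 0.0
```

Call:
move_arm(series=[0,0,0,0,0,0,0.5,0,0,0,0,0,0,0.5,0,0,0,0,0,0,0.5])

```text
time_s: 11.4
position: [458.6, 116.1, 53.7]
tcp_rot: [-3.136, 0.167, -0.004]
ft_force: [-0.6, 0.0, 0.7]
gripper_width: 42.2
gripper_force: 0.0
```

```bash
python3 -c "
from h import *
go((456.5,116,-7))
im=camera('side')
c,o=crop(im,np.array((374,242))/1.5625);d=big(gold(c),o);X=cen(d);print(tri(X,X)[1], plane('side',X,40+28),plane('side',X,40+31))
p=d[:,1].max();print(d[:,0].min(),d[:,0].max(),d[:,1].min(),p)
print(proj('side',np.array([580,44.2,68])))"
```

```text
at [458.6 116.1  53.7] yaw -6.1 tilt z [ 0.002  0.001 -1.   ] shift [-0.0022  0.0004  0.0607] turn [0. 0. 0.]
62.434837169736156 [[578.04287261  46.46109308  68.        ]] [[575.28095471  50.4326618   71.        ]]
234.5625 243.6875 141.0625 152.5625
[239.1857455 146.6981031]
```

Call:
move_arm(series=[-0.0015,0,0.02,0,0,0,0.5,-0.0015,0,0.04,0,0,0,0.5,-0.0015,0,0.052,0,0,0,0.5,-0.0015,0,0.058,0,0,0,0.5,-0.0015,0,0.0605,0,0,0,0.5,-0.0015,0,0.0605,0,0,0,0.5,-0.0015,0,0.0605,0,0,0,0.5,-0.0015,0,0.0605,0,0,0,0.5])

```text
time_s: 12.25
position: [456.3, 116.5, -7.2]
tcp_rot: [-3.137, 0.165, -0.002]
ft_force: [-0.0, 0.6, 1.0]
gripper_width: 42.5
gripper_force: 0.0
```

```bash
python3 -c "
from h import *
go((456.5,116,-7))"
```

```text
at [456.3 116.5  -7.2] yaw -6.0 tilt z [ 0.001  0.    -1.   ] shift [ 0.0002  0.0005 -0.0002] turn [0. 0. 0.]
```

Close, lift, and check.

Call:
move_arm(series=[0,0,0,0,0,0,1,0,0,0,0,0,0,1,0,0,0,0,0,0,1,0,0,0,0,0,0,1,0,0,0,0,0,0,1,0,0,-0.02,0,0,0,1,0,0,-0.05,0,0,0,1,0,0,-0.1,0,0,0,1])

```text
time_s: 13.05
position: [451.9, 115.2, 90.0]
tcp_rot: [3.136, -0.165, -0.013]
ft_force: [1.7, 0.8, -0.9]
gripper_width: 12.6
gripper_force: 58.6
```

```bash
python3 -c "
from h import *
go((588,187.8,95))"
```

```text
at [451.9 115.2  90. ] yaw -6.0 tilt z [-0.008 -0.001 -1.   ] shift [ 0.1277 -0.0864 -0.0062] turn [0. 0. 0.]
```

Call:
move_arm(series=[0.03,-0.02,0,0,0,0,1,0.065,-0.045,0,0,0,0,1,0.1,-0.069,0,0,0,0,1,0.118,-0.081,0,0,0,0,1,0.123,-0.085,0,0,0,0,1,0.123,-0.085,0,0,0,0,1,0.123,-0.085,0,0,0,0,1,0.123,-0.085,0,0,0,0,1])

```text
time_s: 13.85
position: [585.3, 186.7, 91.7]
tcp_rot: [3.136, -0.166, -0.003]
ft_force: [0.3, 0.1, -1.4]
gripper_width: 12.9
gripper_force: 58.7
```

```bash
python3 -c "
from h import *
go((588,187.8,48))"
```

```text
at [585.3 186.7  91.7] yaw -6.0 tilt z [-0.002 -0.001 -1.   ] shift [ 0.0026 -0.0014  0.0437] turn [0. 0. 0.]
```

Call:
move_arm(series=[0.001,-0.001,0.015,0,0,0,1,0.001,-0.001,0.03,0,0,0,1,0.001,-0.001,0.039,0,0,0,1,0.001,-0.001,0.043,0,0,0,1,0.001,-0.001,0.043,0,0,0,1,0.001,-0.001,0.043,0,0,0,1,0.001,-0.001,0.043,0,0,0,1])

```text
time_s: 14.55
position: [588.6, 189.2, 49.8]
tcp_rot: [-3.137, 0.165, -0.002]
ft_force: [-0.2, 0.4, 0.1]
gripper_width: 12.8
gripper_force: 58.7
```

```bash
python3 -c "
from h import *
go((588,187.8,35))"
```

```text
at [588.6 189.2  49.8] yaw -6.0 tilt z [ 0.001  0.001 -1.   ] shift [-0.0005  0.0014  0.0148] turn [0. 0. 0.]
```

Call:
move_arm(series=[-0.0005,0.001,0.003,0,0,0,1,-0.0005,0.001,0.006,0,0,0,1,-0.0005,0.001,0.009,0,0,0,1,-0.0005,0.001,0.011,0,0,0,1,-0.0005,0.001,0.012,0,0,0,1,-0.0005,0.001,0.013,0,0,0,1,-0.0005,0.001,0.013,0,0,0,1,-0.0005,0.001,0.013,0,0,0,1])

```text
time_s: 15.35
position: [587.4, 187.9, 36.2]
tcp_rot: [-3.137, 0.165, -0.0]
ft_force: [0.4, 0.9, 0.0]
gripper_width: 12.6
gripper_force: 58.7
```

Call:
move_arm(series=[0,0,0.0005,0,0,0,1,0,0,0.001,0,0,0,1,0,0,0.0015,0,0,0,1,0,0,0.0015,0,0,0,1])

```text
time_s: 15.75
position: [587.4, 187.9, 34.8]
tcp_rot: [3.137, -0.165, 0.0]
ft_force: [-0.3, -1.0, 0.3]
gripper_width: 12.8
gripper_force: 58.9
```

Call:
move_arm(series=[0,0,0.0005,0,0,0,1,0,0,0.0008,0,0,0,1,0,0,0.0008,0,0,0,1])

```text
time_s: 16.05
position: [587.4, 187.9, 34.8]
tcp_rot: [3.137, -0.165, 0.0]
ft_force: [-1.7, -0.7, 4.6]
gripper_width: 12.9
gripper_force: 59.2
```

Call:
move_arm(series=[0,0,0,0,0,0,0.5,0,0,0,0,0,0,0.5,0,0,-0.003,0,0,0,0.5,0,0,-0.03,0,0,0,0.5,0,0,-0.06,0,0,0,0.5,-0.04,-0.008,-0.06,0,0,0,0.5,-0.08,-0.016,-0.06,0,0,0,0.5,-0.12,-0.024,-0.06,0,0,0,0.5])

```text
time_s: 16.85
position: [469.7, 224.8, 94.3]
tcp_rot: [-3.136, 0.166, -0.002]
ft_force: [0.3, 0.3, 0.8]
gripper_width: 42.3
gripper_force: 0.0
```

Call:
move_arm(series=[-0.03,-0.005,0,0,0,0,0.5,-0.043,-0.008,0.02,0,0,0,0.5,-0.047,-0.008,0.04,0,0,0,0.5,-0.047,-0.008,0.045,0,0,0,0.5,-0.047,-0.008,0.045,0,0,0,0.5,-0.047,-0.008,0.045,0,0,0,0.5,-0.047,-0.008,0.045,0,0,0,0.5])

```text
time_s: 17.55
position: [426.1, 237.5, 49.8]
tcp_rot: [-3.136, 0.167, -0.003]
ft_force: [-0.6, 0.1, 0.2]
gripper_width: 42.8
gripper_force: 0.0
```

```bash
python3 -c "
from h import *
go((424,237.6,-7),-6)"
```

```text
at [426.1 237.5  49.8] yaw -6.1 tilt z [ 0.002  0.001 -1.   ] shift [-0.0022  0.0002  0.0568] turn [-0.001 -0.002 -0.002]
```

Call:
move_arm(series=[-0.0015,0,0.02,0,0,0,0.5,-0.0015,0,0.04,0,0,0,0.5,-0.0015,0,0.05,0,0,0,0.5,-0.0015,0,0.0545,0,0,0,0.5,-0.0015,0,0.0565,0,0,0,0.5,-0.0015,0,0.0565,0,0,0,0.5,-0.0015,0,0.0565,0,0,0,0.5,-0.0015,0,0.0565,0,0,0,0.5])

```text
time_s: 18.35
position: [423.7, 237.7, -7.0]
tcp_rot: [-3.137, 0.165, -0.002]
ft_force: [-0.3, 0.2, 0.3]
gripper_width: 42.9
gripper_force: 0.0
```

```bash
python3 -c "
from h import *
go((424,237.6,-7),-6)"
```

```text
at [423.7 237.7  -7. ] yaw -6.0 tilt z [ 0.001  0.001 -1.   ] shift [0.0003 0.0001 0.    ] turn [-0.001 -0.001 -0.   ]
```

Call:
move_arm(series=[0,0,0,0,0,0,1,0,0,0,0,0,0,1,0,0,0,0,0,0,1,0,0,0,0,0,0,1,0,0,0,0,0,0,1,0,0,-0.02,0,0,0,1,0,0,-0.06,0,0,0,1,0,0,-0.1,0,0,0,1])

```text
time_s: 19.15
position: [421.5, 236.3, 92.0]
tcp_rot: [3.136, -0.165, -0.006]
ft_force: [0.7, -0.6, -0.2]
gripper_width: 12.9
gripper_force: 58.7
```

Call:
move_arm(series=[0.016,0.026,0,0,0,0,1,0.039,0.06,0,0,0,0,1,0.062,0.095,0,0,0,0,1,0.086,0.132,0,0,0,0,1,0.11,0.169,0,0,0,0,1,0.134,0.206,0,0,0,0,1,0.158,0.243,0,0,0,0,1,0.18,0.277,0,0,0,0,1])

```text
time_s: 19.95
position: [572.9, -59.6, 91.6]
tcp_rot: [3.137, -0.167, -0.002]
ft_force: [1.7, 0.5, 0.0]
gripper_width: 13.0
gripper_force: 58.7
```

Call:
move_arm(series=[0.018,0.028,0,0,0,0,1,0.026,0.04,0,0,0,0,1,0.028,0.043,0,0,0,0,1,0.028,0.043,0,0,0,0,1,0.028,0.043,0,0,0,0,1,0.028,0.043,0,0,0,0,1,0.028,0.043,0,0,0,0,1])

```text
time_s: 20.65
position: [596.1, -100.8, 92.5]
tcp_rot: [-3.137, 0.161, 0.0]
ft_force: [0.2, -1.0, -0.3]
gripper_width: 13.0
gripper_force: 58.7
```

```bash
python3 -c "
from h import *
go((597.2,-102,29),-6);print(get_obs()['q'])"
```

```text
at [ 596.1 -100.8   92.5] yaw -5.9 tilt z [-0.     0.001 -1.   ] shift [0.0013 0.0011 0.0635] turn [-0.001  0.     0.002]
[ 0.34499898  0.42590959 -0.30114258  1.78262365  0.1499887   0.9556692
 -1.69090513]
```

Call:
move_arm(series=[0.001,0.001,0.015,0,0,0,1,0.001,0.001,0.03,0,0,0,1,0.001,0.001,0.042,0,0,0,1,0.001,0.001,0.048,0,0,0,1,0.001,0.001,0.049,0,0,0,1,0.001,0.001,0.049,0,0,0,1,0.001,0.001,0.049,0,0,0,1])

```text
time_s: 21.35
position: [598.0, -103.9, 44.0]
tcp_rot: [3.137, -0.165, 0.002]
ft_force: [1.4, 0.1, -1.1]
gripper_width: 12.8
gripper_force: 58.7
```

```bash
python3 -c "
from h import *
go((597.2,-102,29),-6)"
```

```text
at [ 598.  -103.9   44. ] yaw -6.0 tilt z [ 0.001 -0.    -1.   ] shift [-0.001  -0.0018  0.015 ] turn [-0.    -0.001 -0.001]
```

Call:
move_arm(series=[-0.0005,-0.001,0.003,0,0,0,1,-0.0005,-0.001,0.006,0,0,0,1,-0.0005,-0.001,0.008,0,0,0,1,-0.0005,-0.001,0.01,0,0,0,1,-0.0005,-0.001,0.012,0,0,0,1,-0.0005,-0.001,0.0135,0,0,0,1,-0.0005,-0.001,0.0135,0,0,0,1,-0.0005,-0.001,0.0135,0,0,0,1])

```text
time_s: 22.15
position: [596.9, -102.8, 29.9]
tcp_rot: [-3.137, 0.165, 0.0]
ft_force: [0.4, 0.3, -0.0]
gripper_width: 13.0
gripper_force: 58.7
```

Call:
move_arm(series=[0,0,0.0005,0,0,0,1,0,0,0.001,0,0,0,1,0,0,0.0014,0,0,0,1,0,0,0.0014,0,0,0,1])

```text
time_s: 22.55
position: [597.2, -102.7, 29.0]
tcp_rot: [3.137, -0.165, 0.001]
ft_force: [0.2, 0.3, 2.8]
gripper_width: 13.0
gripper_force: 59.1
```

Call:
move_arm(series=[0,0,0.0004,0,0,0,1,0,0,0.0004,0,0,0,0.5,0,0,0.0004,0,0,0,0.5,0,0,-0.003,0,0,0,0.5,0,0,-0.03,0,0,0,0.5,0,0,-0.064,0,0,0,0.5,-0.02,-0.033,-0.064,0,0,0,0.5,-0.042,-0.07,-0.064,0,0,0,0.5])

```text
time_s: 23.35
position: [564.4, -30.5, 94.4]
tcp_rot: [3.136, -0.174, 0.008]
ft_force: [-0.9, 1.5, -0.9]
gripper_width: 43.1
gripper_force: 0.0
```

```bash
python3 -c "
from h import *
go((384,351.4,93),-6)"
```

```text
at [564.4 -30.5  94.4] yaw -6.3 tilt z [ 0.005 -0.001 -1.   ] shift [-2.215e-01 -3.596e-01  2.000e-04] turn [ 0.    -0.005 -0.006]
```

Call:
move_arm(series=[-0.024,-0.04,0,0,0,0,0.5,-0.048,-0.08,0,0,0,0,0.5,-0.072,-0.12,0,0,0,0,0.5,-0.096,-0.16,0,0,0,0,0.5,-0.12,-0.2,0,0,0,0,0.5,-0.144,-0.24,0,0,0,0,0.5,-0.168,-0.28,0,0,0,0,0.5,-0.192,-0.317,0,0,0,0,0.5])

```text
time_s: 24.15
position: [403.9, 308.6, 92.8]
tcp_rot: [-3.137, 0.164, -0.001]
ft_force: [0.3, 0.3, 0.2]
gripper_width: 42.4
gripper_force: 0.0
```

Call:
move_arm(series=[-0.018,-0.03,0,0,0,0,0.5,-0.024,-0.04,0,0,0,0,0.5,-0.0255,-0.042,0.02,0,0,0,0.5,-0.0255,-0.042,0.04,0,0,0,0.5,-0.0255,-0.042,0.045,0,0,0,0.5,-0.0255,-0.042,0.045,0,0,0,0.5,-0.0255,-0.042,0.045,0,0,0,0.5,-0.0255,-0.042,0.045,0,0,0,0.5])

```text
time_s: 24.95
position: [384.9, 351.4, 48.5]
tcp_rot: [-3.136, 0.166, -0.003]
ft_force: [-0.0, 1.1, -0.4]
gripper_width: 42.7
gripper_force: 0.0
```

```bash
python3 -c "
from h import *
go((383.8,351.4,-7),-6)"
```

```text
at [384.9 351.4  48.5] yaw -6.1 tilt z [ 0.002  0.001 -1.   ] shift [-0.0012  0.0002  0.0555] turn [-0.001 -0.002 -0.001]
```

Call:
move_arm(series=[-0.001,0,0.02,0,0,0,0.5,-0.001,0,0.04,0,0,0,0.5,-0.001,0,0.049,0,0,0,0.5,-0.001,0,0.053,0,0,0,0.5,-0.001,0,0.0552,0,0,0,0.5,-0.001,0,0.0552,0,0,0,0.5,-0.001,0,0.0552,0,0,0,0.5,-0.001,0,0.0552,0,0,0,0.5])

```text
time_s: 25.75
position: [383.3, 351.7, -7.0]
tcp_rot: [-3.136, 0.165, -0.002]
ft_force: [0.6, -0.3, -0.4]
gripper_width: 43.1
gripper_force: 0.0
```

```bash
python3 -c "
from h import *
go((383.8,351.4,-7),-6)"
```

```text
at [383.3 351.7  -7. ] yaw -6.0 tilt z [ 0.001  0.001 -1.   ] shift [ 0.0005  0.0002 -0.    ] turn [-0.001 -0.001 -0.001]
```

Call:
move_arm(series=[0,0,0,0,0,0,1,0,0,0,0,0,0,1,0,0,0,0,0,0,1,0,0,0,0,0,0,1,0,0,0,0,0,0,1,0,0,-0.02,0,0,0,1,0,0,-0.06,0,0,0,1,0,0,-0.1,0,0,0,1])

```text
time_s: 26.55
position: [381.6, 350.1, 91.9]
tcp_rot: [3.135, -0.165, -0.005]
ft_force: [1.3, 0.4, -0.6]
gripper_width: 12.3
gripper_force: 58.6
```

Call:
move_arm(series=[0,0,0,0,0,0,1,0,0,0,0,0,0,1,0,0,0,0,0,0,1])

```text
time_s: 26.85
position: [381.9, 349.9, 90.7]
tcp_rot: [3.135, -0.165, -0.003]
ft_force: [-0.3, 0.2, -0.2]
gripper_width: 12.9
gripper_force: 58.6
```

```bash
python3 -c "
from h import *
go((596.9,342.1,93),-1.5)"
```

```text
at [381.9 349.9  90.7] yaw -6.0 tilt z [-0.002 -0.002 -1.   ] shift [ 0.2147 -0.0149 -0.0027] turn [ 0.002  0.002 -0.079]
```

Call:
move_arm(series=[0.03,-0.002,0,0,0,-0.02,1,0.07,-0.005,0,0,0,-0.04,1,0.11,-0.008,0,0,0,-0.06,1,0.15,-0.01,0,0,0,-0.079,1,0.185,-0.013,0,0,0,-0.079,1,0.205,-0.015,0,0,0,-0.079,1,0.213,-0.015,0,0,0,-0.079,1,0.213,-0.015,0,0,0,-0.079,1])

```text
time_s: 27.65
position: [595.8, 342.4, 89.8]
tcp_rot: [3.139, -0.043, -0.005]
ft_force: [-0.6, -0.0, 0.3]
gripper_width: 13.0
gripper_force: 58.6
```

Call:
move_arm(series=[0,0,0,0,0,0,1,0,0,0,0,0,0,1,0,0,0,0,0,0,1,0,0,0,0,0,0,1])

```text
time_s: 28.05
position: [595.5, 344.2, 92.6]
tcp_rot: [-3.141, 0.039, -0.0]
ft_force: [-0.1, -0.2, -0.6]
gripper_width: 12.7
gripper_force: 58.6
```

```bash
python3 -c "
from look import *
go((596.9,342.1,39),-1.5);X=pose()[0]
save('pics/b2.png',proj('top',X),proj('side',X-[0,0,20]),30)"
```

```text
at [595.5 344.2  92.6] yaw -1.4 tilt z [ 0.  0. -1.] shift [0.0015 0.002  0.0536] turn [-0.    -0.     0.001]
(128, 114) (119, 177)
```

View pics/b2.png

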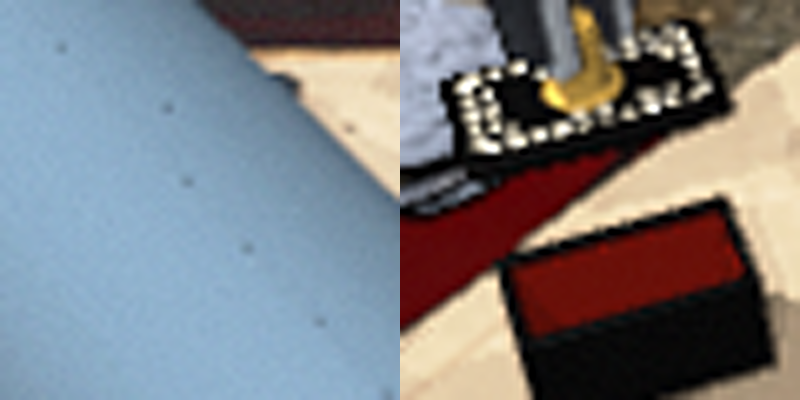

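The side crop shows the oblong lid (collar near (582,95)) parallel to the box mouth (630,265). I'll lower it.

Call:
move_arm(series=[0.001,0.0015,0.015,0,0,0,1,0.001,0.0015,0.03,0,0,0,1,0.001,0.0015,0.042,0,0,0,1,0.001,0.0015,0.05,0,0,0,1,0.001,0.0015,0.053,0,0,0,1,0.001,0.0015,0.053,0,0,0,1,0.001,0.0015,0.053,0,0,0,1,0.001,0.0015,0.053,0,0,0,1])

```text
time_s: 28.95
position: [597.8, 342.8, 40.2]
tcp_rot: [-3.14, 0.041, -0.002]
ft_force: [0.5, 0.6, -0.6]
gripper_width: 12.6
gripper_force: 58.6
```

```bash
python3 -c "
from h import *
go((596.9,342.1,25),-1.5)"
```

```text
at [597.8 342.8  40.2] yaw -1.5 tilt z [ 0.001  0.001 -1.   ] shift [-0.0009  0.0007  0.0152] turn [-0.001 -0.001  0.   ]
```

Call:
move_arm(series=[-0.0005,0.0005,0.003,0,0,0,1,-0.0005,0.0005,0.006,0,0,0,1,-0.0005,0.0005,0.008,0,0,0,1,-0.0005,0.0005,0.01,0,0,0,1,-0.0005,0.0005,0.012,0,0,0,1,-0.0005,0.0005,0.0135,0,0,0,1,-0.0005,0.0005,0.0135,0,0,0,1,-0.0005,0.0005,0.0135,0,0,0,1])

```text
time_s: 29.75
position: [596.7, 341.7, 25.7]
tcp_rot: [-3.141, 0.041, 0.0]
ft_force: [-0.7, 0.2, -0.7]
gripper_width: 12.8
gripper_force: 58.6
```

Call:
move_arm(series=[0,0,0.0005,0,0,0,1,0,0,0.001,0,0,0,1,0,0,0.0016,0,0,0,1,0,0,0.0016,0,0,0,1])

```text
time_s: 30.15
position: [596.8, 341.8, 24.8]
tcp_rot: [3.141, -0.041, 0.0]
ft_force: [-0.8, -0.6, 3.4]
gripper_width: 12.6
gripper_force: 58.9
```

Seated at 24.8 with contact felt. I'll release, lift and draw back so both cameras have a clear view.

Call:
move_arm(series=[0,0,0.0003,0,0,0,1,0,0,0.0003,0,0,0,0.5,0,0,0.0003,0,0,0,0.5,0,0,-0.003,0,0,0,0.5,0,0,-0.03,0,0,0,0.5,0,0,-0.07,0,0,0,0.5,0,0,-0.11,0,0,0,0.5,-0.03,0.04,-0.15,0,0,0,0.5])

```text
time_s: 30.95
position: [574.4, 316.5, 168.6]
tcp_rot: [-3.134, 0.035, -0.007]
ft_force: [0.5, -0.5, 2.0]
gripper_width: 42.5
gripper_force: 0.0
```

Call:
move_arm(series=[-0.1,0.4,0,0,0,0,0.5,-0.1,0.4,0,0,0,0,0.5,-0.1,0.4,0,0,0,0,0.5,-0.1,0.4,0,0,0,0,0.5,-0.1,0.4,0,0,0,0,0.5,-0.1,0.4,0,0,0,0,0.5,-0.1,0.4,0,0,0,0,0.5,-0.1,0.4,0,0,0,0,0.5])

```text
time_s: 31.75
position: [464.6, -76.1, 165.8]
tcp_rot: [3.141, -0.041, 0.002]
ft_force: [1.2, -0.8, -0.4]
gripper_width: 42.7
gripper_force: 0.0
```

Call:
move_arm(series=[-0.05,0.25,0,0,0,0,0.5,-0.05,0.25,0,0,0,0,0.5,-0.05,0.25,0,0,0,0,0.5,-0.05,0.25,0,0,0,0,0.5,-0.05,0.25,0,0,0,0,0.5,-0.05,0.25,0,0,0,0,0.5,-0.05,0.25,0,0,0,0,0.5])

```text
time_s: 32.45
position: [407.8, -324.9, 165.4]
tcp_rot: [3.141, -0.049, 0.0]
ft_force: [0.8, 0.7, -1.3]
gripper_width: 42.4
gripper_force: 0.0
```

```bash
python3 -c "
from h import *
t=camera('top');s=camera('side');ts=[]
B=dict(oblong=((260,233),(241,340),597.3,342.1,32),rl=((353,240),(317,280),588.2,187.7,42),square=((441,244),(374,242),580.2,44.7,40),rs=((531,236),(410,205),597.4,-102,36),spare=((456,325),(449,270),448.4,21,0))
for k,v in B.items():
    X=np.array([v[2],v[3],v[4]+28]);cc={}
    for n,im in(('top',t),('side',s)):
        c,o=crop(im,proj(n,X),22);g=big(gold(c),o);cc[n]=cen(g)
        cv2.polylines(c,[np.int32((g-o+.5)*S)],True,(0,255,0),1)
        if k!='spare':ts.append(cv2.resize(c,(200,200)))
    Y,e=tri(cc['top'],cc['side']);print(k,(Y-X).round(1),round(e,1))
cv2.imwrite('pics/end.png',np.vstack([np.hstack(ts[0::2]),np.hstack(ts[1::2])]))
o=get_obs();print(o['position'],o['time_s'])"
```

```text
oblong [-0.9 -0.3  0. ] 1.0
rl [1.8 2.3 6.1] 9.2
square [-2.4  2.1  0.3] 0.0
rs [-1.5  3.   3.4] 0.3
spare [-0.1  0.6  0.6] 0.6
[ 409.4227638  -321.272493    165.22466258] 32.55
```

View pics/end.png

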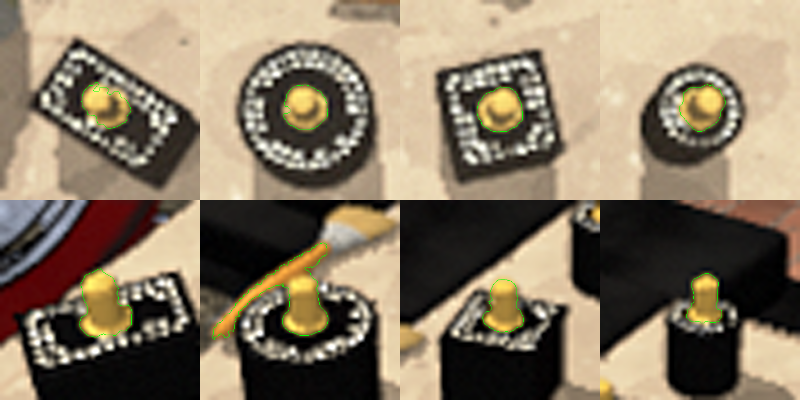

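All four lids sit level and flush on their boxes, and the spare hasn't moved. The large round box's height reading is off because the brush got into its gold mask. The small round lid read 3.4 mm high in the images, but it made contact at exactly its home height of 36 mm. Handing in.

```bash
python3 -c "
from bench import *
print(sign_off())"
```

```text
the job is handed in; nothing more can be done
None
```

All four boxes are closed with their own lids, each lowered by its knob until I felt contact at its home height, the spare lid was left untouched, and the job was handed in at about 33 s.

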